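# Shut the kit drawer and bring the glazing brush over the dish

### The arm

A 7-joint arm with a two-finger parallel gripper is mounted at the origin on the work surface; the furniture and walls round the work are solid. World frame = base frame: x ahead of the robot, y to its left, z up, the work surface at z = 0. Lengths are in m, angles in rad, forces in N, time in s.
With the tool pointing down it reaches from about 0.4 to 0.85 m from the base axis. Payload 4.5 kg.
Tool frame: the origin (TCP) lies midway between the tips of the shut fingers; the grasp point (between the pads) lies 19 mm behind it; z points along the fingers, y is the line along which they close (so a half turn about z gives the same grasp; the last joint's range is limited). The gripper opens to 88 mm and grips with 3 to 60 N. Pads are 18 mm wide; open, the fingers measure 123 mm over their backs; the gripper's body (75 mm by 187 mm) begins 45 mm behind the grasp point.
Start: joints at [-1.299, 0.689, -0.195, 1.565, 0.157, 0.902, -0.215], TCP at [0.147, 0.607, 0.239] pointing down, gripper open.
Joint ranges: [-3.01, 3.01], [-0.46, 2.08], [-1.47, 1.51], [0.13, 2.56], [-1, 4.14], [0.04, 2.09], [-2.66, 2.66]. Speed limits (rad/s): [2.57, 2.57, 3.14, 3.14, 3.14, 3.14, 3.14].

### API

Orientations are given as a unit quaternion [x, y, z, w].
In Python, from plant import r gives the robot as it stands.
- The arm moves only by the tool carry_out, never from a script. Its argument "plan" is a list of rows, each an object with "rot": the turn, a rotation vector about the tool's x, y, z in rad, a list of three; "xyz": the shift along the tool's x, y, z in m, a list of three; "grip": the closure in counts, from 0 (fully open) to 255 (shut). In form: [{"rot": [wx, wy, wz], "xyz": [dx, dy, dz], "grip": grip}, ...]. A call has 1 to 8 rows; each row is the pose to reach, as a shift and turn from the pose commanded when the call began, along the tool's axes at that moment; what a row does not reach only later rows make up. A row lasts 1/12 s, in which the tool goes at most 41.7 mm and 7.16 degrees, less where a joint would pass 70% of its speed; a pose out of reach is approached as far as the arm can. A call with a gripper value outside its range is refused whole. The fingers move at their own pace and stop on an object; "squeeze" is the grip in N (left out, the last holds). Time passes only in rows, so rows that repeat a pose let the fingers close. It gives the time, the measured TCP pose, the force, the opening and the grip force at its end, in the units of the state.
- r.get_state(): the state, without advancing time (a new reading comes with each control period).
- r.snapshot(name): name is "side" or "top"; returns the picture (384x512x3 uint8, red, green, blue); there is no depth.
- r.camera_params(name): a dict with "fx", "fy", "cx", "cy" (pixels), "distortion" ([k1, k2, p1, p2, k3] as OpenCV has them; the pictures are not rectified), "position" and "attitude" of the camera in the world. Camera axes: x right, y down, z forward; pixel columns grow to the right and rows downward; lengths in m; the calibration is good to about 2 mm. A picture is of the moment at which its call begins. camera_params takes no time and is no camera call.
- r.finish_job(): hands the job in; it is judged then, once.
The state is a dict: "clock": time; "q": joint angles; "qd": joint speeds; "joint_torque": joint torques, N m; "tool_pos": TCP position; "eef_rot": TCP orientation; "contact_force": force on the tool from outside, world axes, zero at the start; "moment": the same for the moment, N m; "opening": opening from 0.0 (shut) to 1.0 (fully open); "finger_force": force on a finger pad.
Only numpy, scipy, OpenCV 4.12 (cv2) and the standard library are available. Lean on these libraries where they do the work, as an engineer would, in place of code of your own. Each camera call takes 0.05 s, during which the arm holds its last target. There are 200 camera calls.

### The job

Get the glazing station ready: push its open kit drawer fully home until it clicks shut, then draw the pastry brush out of its sloping sleeve and turn it level. Finish while still holding the brush, long axis level and bristles over the middle of the round steel dish, about 15 cm above the table. Leave the dish and the pink bowl where they stand, and do not let the drawer come open again.

Things in the scene. Friction and masses are not known exactly. Their poses are not given: they have to be found in the camera images.
- station: Glazing station, screwed down: grey base plate 230 x 210 x 8 mm (x -130 to +100, y -105 to +105). Origin on the worktable; x is the way the drawer shuts (away from the robot), y left, z up. At its left (y -4 to +108, x -51 to +107 mm) a white cabinet 73 mm high with a green drawer front; at its right (y = -56) the sloping steel brush sleeve.
- sleeve_mouth (a point): Centre of the brush handle's section at the sleeve mouth. The sleeve is a rectangular tube, 24 x 14 mm inside, 30 wide outside, 80 mm deep. It leads out and up at 45 degrees, halfway between the station's +x and z, from its foot at x -100, z 32 mm. A steel tongue 10 wide, 4 mm thick, narrower than the handle, runs on 65 mm past the mouth under the handle.
- kit_drawer (a joint): Opening of the kit drawer in m: 0 is fully home at its stop; it grows as the drawer comes out (starts 0.035 to 0.07). It slides with about 1 N; from 11 to 5 mm before home a sprung detent resists with about 6 N, then it draws the drawer shut and keeps it there. Home means within 3 mm of 0.
- drawer_front (a point): Centre of the outer face of the green drawer front, 110 wide (y) x 56 mm high (z 11 to 67 mm above the table), flat, with a thin finger pull near its upper edge. It moves with the drawer; push it along the station's +x. Home, it lies at x -51, y 52, z 39 mm in the station's frame.
- brush_grip (a point): Place to hold the pastry brush: on the bare wooden handle near the balance point, mid-thickness. Axes as brush. The handle is 18 wide x 9 mm thick, from 118 mm behind this point to 41 mm ahead of it. At the start this point is 38 mm out of the sleeve mouth, about 0.115 m high; grip across the 18 mm width. The brush is free once drawn 80 mm along the slope.
- brush_bristles (a point): Centre of the brush's bristle head (38 wide x 11 thick x 69 mm long), 75.5 mm ahead of brush_grip along the brush's y.
- brush: The pastry brush, 228 mm long, about 40 g; y runs along it toward the bristles, x across its width, z across its thickness. brush_grip lies at y 4, z 5.5 mm. It starts in the sleeve, handle down, bristles up, sloping at 45 degrees with its width level (x along the station's -y) and z facing up and toward the robot.
- dish: Round steel dish, open, loose on the worktable; 131 mm across, 42 mm high. Origin: centre of its underside. It stands to the left or to the right of the station.
- bowl: Pink bowl under cling film, loose, 151 mm across, 63 mm high; a bystander on the other side of the station. Origin: centre of its underside.
Not all that is in view belongs to the job. There is more than one size of the brush; the job needs the largest.

How it is judged:
On the way, in this order (a step that is already met when the one before it is completed fails the run):
1. the kit drawer is fully home while the brush is still in its sleeve (value of joint kit_drawer below 0.003 m and distance of brush_grip from where it was at the start of the episode below 0.03 m), for 0.2 s.
2. the brush has been drawn out of the sleeve and is held clear of the station (distance between brush_grip and sleeve_mouth above 0.11 m and contact force between brush and station below 0.05 N and contact force between the fingers and brush above 0.5 N), for 0.2 s.
At the end, for the whole second after the job is handed in: The drawer is within 3 mm of home; the brush is held still in the fingers alone, touching neither station, dish nor bowl, its long axis within 12 degrees of level, the centre of its bristles within 45 mm of the dish's centre seen from above and 10 to 20 cm above the table (value of joint kit_drawer below 0.003 m and angle between brush's own y axis and vertical between 1.36 and 1.78 rad and horizontal distance between brush_bristles and dish below 0.045 m and height (world z) of brush_bristles between 0.1 and 0.2 m and contact force between the fingers and brush above 0.5 N and contact force between brush and station below 0.05 N and contact force between brush and dish below 0.05 N and contact force between brush and bowl below 0.05 N and linear speed of brush below 0.03 m/s); the arm keeps its last pose, push and grip.
It fails at once if the dish is moved by more than 25 mm (distance of dish from where it was at the start of the episode above 0.025 m).
It fails at once if the bowl is moved by more than 25 mm (distance of bowl from where it was at the start of the episode above 0.025 m).
It also fails if it takes over 46 s, if anything falls off the work surface, if the arm or the gripper's body presses on something with over 40 N, if the wrist force passes 120 N, or if a joint passes its speed limit or range.

## Working session

There is one attempt and no reset: what is moved stays moved. The work goes in short steps, Python scripts to look and compute and a tool call to move; the robot and the scene stay as the last step left them, time stands still between calls to the robot, and variables do not carry over. Pictures are saved under pics/ and viewed, at most 10 in all, crops included, and the job is handed in when it is done.

Besides the shell and the picture viewer there is one more tool, called after "Call:" as a command line: name --argument value ..., lists and objects as JSON in quotes. carry_out: Moves the arm, as the interface text tells. Its arguments: {"type":"object","properties":{"plan":{"type":"array"},"squeeze":{"type":"number"}},"required":["plan"]}

```bash
mkdir -p pics; ls; python3 - <<'E'
from plant import r
import cv2
s=r.get_state();print(s)
for n in("side","top"):
    print(n,r.camera_params(n)); cv2.imwrite(f"pics/{n}0.png",r.snapshot(n)[:,:,::-1])
E
```

```text
pics
{'clock': 0.0, 'q': array([-1.29920555,  0.69002657, -0.19452066,  1.56635629,  0.15730911,
        0.90250583, -0.21509045]), 'qd': array([-0.00015284, -0.00017172, -0.00096229,  0.00024856,  0.00022532,
       -0.001044  ,  0.00069759]), 'joint_torque': array([-2.21519022e-04, -5.27558613e+01, -1.26710594e+00, -1.53428328e+01,
       -5.26681042e-02,  6.42982821e-03,  1.58259268e-04]), 'tool_pos': array([0.14711793, 0.60677181, 0.23788038]), 'eef_rot': array([ 1.18562651e-01,  9.92946118e-01, -9.50176323e-04, -4.39299551e-05]), 'contact_force': array([-0.02993067,  0.90580282,  1.56405499]), 'moment': array([ 0.03011354, -0.00567623, -0.05112638]), 'finger_force': 0.0, 'opening': 1.0016346295681045}
side {'fx': 418.69552295831386, 'fy': 418.69552295831386, 'cx': 247.15278163800187, 'cy': 192.61658307290503, 'distortion': array([-0.04670737,  0.        ,  0.        ,  0.        ,  0.        ]), 'position': array([ 0.41983939, -0.763307  ,  0.82566308]), 'attitude': array([ 0.91402865, -0.04661827,  0.01871215, -0.40252729])}
top {'fx': 361.05521758191406, 'fy': 361.05521758191406, 'cx': 257.08735779480713, 'cy': 193.20315293460422, 'distortion': array([-0.0634734,  0.       ,  0.       ,  0.       ,  0.       ]), 'position': array([0.35013115, 0.00198561, 1.07895528]), 'attitude': array([ 0.70758932, -0.70288272,  0.0585845 , -0.04290794])}
```

View pics/side0.png

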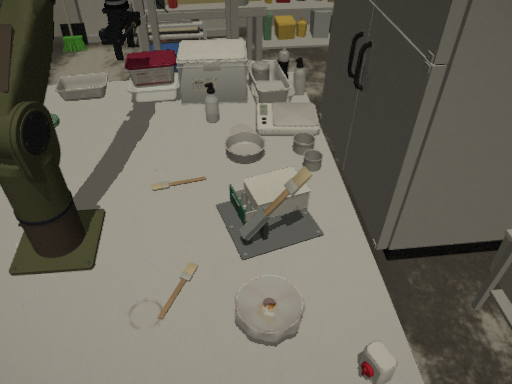

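View pics/top0.png

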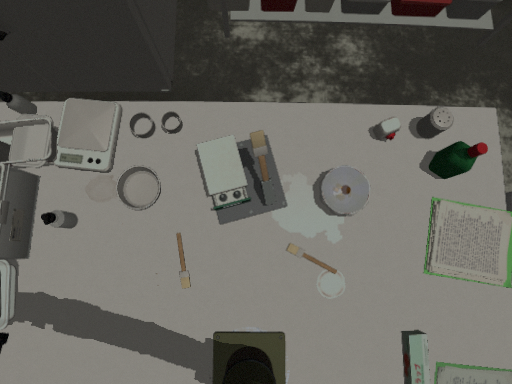

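The top view shows the station near (240,185) with the drawer facing the robot. The steel dish is on the left at (138,187), the bowl on the right at (345,190), and the brush bristles at (258,140). I'll enlarge the station next.

```bash
cat > h.py <<'E'
import numpy as np,cv2
from scipy.spatial.transform import Rotation as R
from plant import r
P={n:r.camera_params(n) for n in("side","top")}
def K(p): return np.array([[p["fx"],0,p["cx"]],[0,p["fy"],p["cy"]],[0,0,1]])
def ray(n,uv):
    p=P[n]; x=cv2.undistortPoints(np.array([[uv]],float),K(p),p["distortion"])[0,0]
    return p["position"],R.from_quat(p["attitude"]).apply([x[0],x[1],1.])
def plane(n,uv,z):
    o,d=ray(n,uv); return o+d*(z-o[2])/d[2]
def tri(us,ut):
    (a,d),(b,e)=ray("side",us),ray("top",ut)
    s=np.linalg.lstsq(np.c_[d,-e],b-a,rcond=None)[0]
    p,q=a+s[0]*d,b+s[1]*e
    return (p+q)/2,np.linalg.norm(p-q)
def proj(n,X):
    p=P[n]; Rm=R.from_quat(p["attitude"]).inv()
    return cv2.projectPoints(np.atleast_2d(X).astype(float),Rm.as_rotvec(),-Rm.apply(p["position"]),K(p),p["distortion"])[0][:,0]
E
python3 - <<'E'
import cv2,numpy as np
a=cv2.imread("pics/side0.png")[155:265,205:335];b=cv2.imread("pics/top0.png")[120:230,190:300]
a=cv2.resize(a,None,fx=3,fy=5.0,interpolation=2) if 0 else cv2.resize(a,None,fx=5,fy=5,interpolation=2)
cv2.imwrite("pics/s1.png",a); cv2.imwrite("pics/t1.png",cv2.resize(b,None,fx=5,fy=5,interpolation=2))
E
```

```text
(no output)
```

View pics/s1.png

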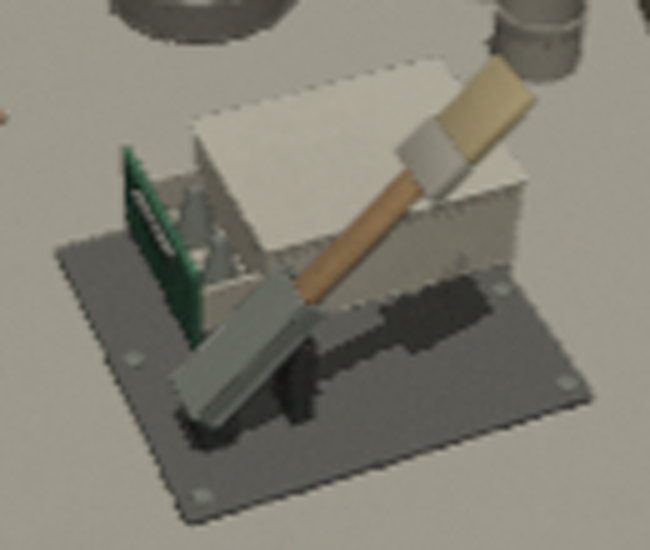

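View pics/t1.png

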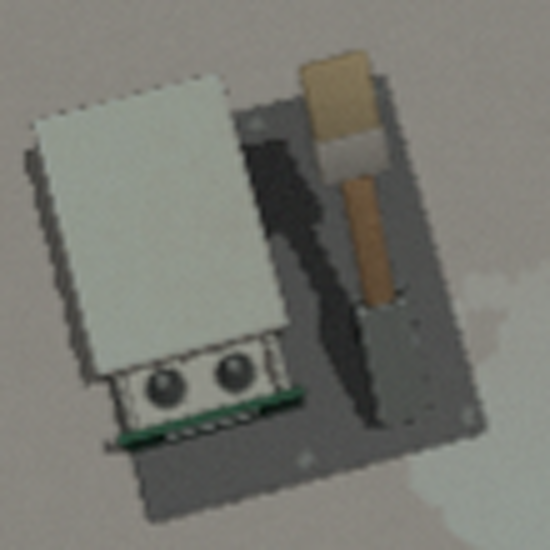

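The side crop shows plate corners at (58,250), (190,522) and (592,398). The ferrule's lower edge is centred at about (425,175) and the bristle end at (516,77). In the top crop, plate corners are at (150,520), (483,430) and (385,75). The ferrule is at (355,176) and the bristle end at (335,60).

```bash
python3 - <<'E'
from h import *
S=lambda u,v:(205+(u-2)/5,155+(v-2)/5); T=lambda u,v:(190+(u-2)/5,120+(v-2)/5)
pts={"pl(-130,105)":((58,250),(150,520)),"pr(-130,-105)":((190,522),(483,430)),"fr(100,-105)":((592,398),(385,75)),
"cab fl-near(-51,-4,73)":((265,250),(287,325)),"cab(-51,108,73)":((195,128),(97,372)),"cab(107,-4)":((525,180),(222,75)),
"ferr":((425,175),(352,176)),"tip":((516,77),(335,60)),"mouth":((308,288),(382,302)),"front top R":((193,258),(300,398)),"front top L":((126,150),(122,443))}
for k,(s,t) in pts.items(): print(k,*[np.round(x,4) for x in tri(S(*s),T(*t))], plane("top",T(*t),.008).round(4) if k[0] in "pf" else "")
im=cv2.imread("pics/top0.png"); si=cv2.imread("pics/side0.png")
g=cv2.GaussianBlur(cv2.cvtColor(im,6),(5,5),0)
for lab,(x,y) in {"dish":(138,187),"bowl":(345,190)}.items():
    c=cv2.HoughCircles(g[y-45:y+45,x-45:x+45],cv2.HOUGH_GRADIENT,1.,60,param1=60,param2=12,minRadius=18,maxRadius=32)
    print(lab,None if c is None else c+[x-45,y-45,0])
    u=(c[0,0,:2]+[x-45,y-45]); z=.042 if lab=="dish" else .063
    print(plane("top",u,z),"diam",2*c[0,0,2]*(1.079-z)/361)
E
```

```text
pl(-130,105) [0.4145 0.0894 0.0037] 0.0017 [0.4134 0.089  0.008 ]
pr(-130,-105) [ 0.4704 -0.1093  0.0012] 0.0024 [ 0.4684 -0.1087  0.008 ]
fr(100,-105) [ 0.6894 -0.0501  0.0023] 0.0001 [ 0.6876 -0.0498  0.008 ]
cab fl-near(-51,-4,73) [0.5214 0.0087 0.0708] 0.0019 
cab(-51,108,73) [0.4948 0.1162 0.0643] 0.0024 
cab(107,-4) [0.6671 0.0476 0.071 ] 0.0008 
ferr [ 0.5917 -0.0257  0.1464] 0.0069 [ 0.6235 -0.0297  0.008 ]
tip [ 0.6367 -0.0153  0.1962] 0.0015 
mouth [ 0.5336 -0.0441  0.0936] 0.007 
front top R [0.4812 0.0011 0.0759] 0.006 [0.4869 0.0009 0.008 ]
front top L [0.4549 0.1011 0.0647] 0.0032 [0.459  0.1065 0.008 ]
dish [[[139.5        187.5         22.20000076]]]
[0.51414399 0.32136521 0.042     ] diam 0.12754238
bowl [[[340.5        190.5         27.39999962]]]
[ 0.50702966 -0.25979524  0.063     ] diam 0.15422936
```

```bash
cat >> h.py <<'E'
YAW=np.deg2rad(15.2); RS=R.from_euler("z",YAW); O=np.array([.5655,.0246,0])
def W(p): return O+RS.apply(p)
def go(pos,Rt):
    s=r.get_state(); R0=R.from_quat(s["eef_rot"])
    w=(R0.inv()*Rt).as_rotvec(); d=R0.inv().apply(np.array(pos)-s["tool_pos"])
    print("rot",w.round(3),"xyz",d.round(4),"rows",np.linalg.norm(w)/.125,np.linalg.norm(d)/.0417)
def tool(z,y):  # world tool axes
    z=np.array(z)/np.linalg.norm(z); y=np.array(y)/np.linalg.norm(y)
    return R.from_matrix(np.c_[np.cross(y,z),y,z])
def st():
    s=r.get_state(); p=RS.inv().apply(s["tool_pos"]-O)
    print("t",s["clock"],"tcp",s["tool_pos"].round(4),"st",p.round(4),"q",s["q"].round(2),"F",s["contact_force"].round(1),"open",round(s["opening"],3),"ff",s["finger_force"])
E
python3 - <<'E'
from h import *
A=tool([0,0,-1],RS.apply([1,0,0])); p=W([-.140,.052,.20]); print(p,proj("top",p),np.linalg.norm(p[:2]))
go(p,A)
E
```

```text
[0.41676385 0.03807437 0.2       ] [[234.24842211 217.65246583]] 0.41849942345002983
rot [-1.000e-03  1.000e-03  1.068e+00] xyz [-0.396  -0.4892  0.0388] rows 8.542010417913867 15.122707797987655
```

Call:
carry_out --plan '[{"rot": [0,0,1.068],"xyz": [-0.396,-0.489,0.039],"grip": 255},{"rot": [0,0,1.068],"xyz": [-0.396,-0.489,0.039],"grip": 255},{"rot": [0,0,1.068],"xyz": [-0.396,-0.489,0.039],"grip": 255},{"rot": [0,0,1.068],"xyz": [-0.396,-0.489,0.039],"grip": 255},{"rot": [0,0,1.068],"xyz": [-0.396,-0.489,0.039],"grip": 255},{"rot": [0,0,1.068],"xyz": [-0.396,-0.489,0.039],"grip": 255},{"rot": [0,0,1.068],"xyz": [-0.396,-0.489,0.039],"grip": 255},{"rot": [0,0,1.068],"xyz": [-0.396,-0.489,0.039],"grip": 255}]'

```text
clock: 0.77
tool_pos: [0.2901, 0.305, 0.218]
eef_rot: [0.582, 0.813, 0.0, 0.0]
contact_force: [1.0, -0.9, -0.4]
opening: 0.421
finger_force: 0.0
```

```bash
python3 - <<'E'
from h import *
st(); go(W([-.140,.052,.20]),tool([0,0,-1],RS.apply([1,0,0])))
E
```

```text
t 0.7667 tcp [0.2901 0.305  0.218 ] st [-0.1922  0.3428  0.218 ] q [-0.95  0.47  0.05  2.18 -0.05  0.49 -0.54] F [ 1.  -0.9 -0.4] open 0.421 ff 0.0
rot [0.    0.    0.062] xyz [-0.2934  0.0341  0.018 ] rows 0.49676210109965396 7.097425938345396
```

Call:
carry_out --plan '[{"rot": [0,0,0.03],"xyz": [-0.293,0.034,0.018],"grip": 255},{"rot": [0,0,0.03],"xyz": [-0.293,0.034,0.018],"grip": 255},{"rot": [0,0,0.03],"xyz": [-0.293,0.034,0.018],"grip": 255},{"rot": [0,0,0.03],"xyz": [-0.293,0.034,0.018],"grip": 255},{"rot": [0,0,0.03],"xyz": [-0.293,0.034,0.018],"grip": 255},{"rot": [0,0,0.03],"xyz": [-0.293,0.034,0.018],"grip": 255},{"rot": [0,0,0.03],"xyz": [-0.293,0.034,0.018],"grip": 255},{"rot": [0,0,0.03],"xyz": [-0.293,0.034,0.018],"grip": 255}]'

```text
clock: 1.43
tool_pos: [0.4204, 0.0328, 0.1998]
eef_rot: [0.598, 0.802, -0.001, 0.002]
contact_force: [-0.2, 0.4, -0.1]
opening: 0.003
finger_force: 0.0
```

```bash
python3 - <<'E'
from h import *
st(); go(W([-.140,.052,.038]),tool([0,0,-1],RS.apply([1,0,0])))
E
```

```text
t 1.4333 tcp [0.4204 0.0328 0.1998] st [-0.1379  0.0459  0.1998] q [-0.17  0.51 -0.03  2.2   0.05  0.43  0.05] F [-0.2  0.4 -0.1] open 0.003 ff 0.0
rot [0.001 0.004 0.024] xyz [ 0.0067 -0.0021  0.1618] rows 0.19331018338374428 3.8833308800642805
```

Call:
carry_out --plan '[{"rot": [0,0,0.024],"xyz": [0.007,-0.004,0.08],"grip": 255},{"rot": [0,0,0.024],"xyz": [0.007,-0.004,0.12],"grip": 255},{"rot": [0,0,0.024],"xyz": [0.007,-0.004,0.15],"grip": 255},{"rot": [0,0,0.024],"xyz": [0.007,-0.004,0.162],"grip": 255},{"rot": [0,0,0.024],"xyz": [0.007,-0.004,0.162],"grip": 255},{"rot": [0,0,0.024],"xyz": [0.007,-0.004,0.162],"grip": 255},{"rot": [0,0,0.024],"xyz": [0.007,-0.004,0.162],"grip": 255}]'

```text
clock: 2.02
tool_pos: [0.4031, 0.0449, 0.0565]
eef_rot: [0.601, 0.799, -0.017, -0.016]
contact_force: [-0.5, -0.5, -0.5]
opening: 0.004
finger_force: 0.0
```

```bash
python3 - <<'E'
from h import *
st(); im=r.snapshot("side")[130:280,190:340]
cv2.imwrite("pics/s2.png",cv2.resize(im[:,:,::-1],None,fx=4,fy=4,interpolation=2))
E
```

```text
t 2.0167 tcp [0.4031 0.0449 0.0565] st [-0.1514  0.0622  0.0565] q [-0.17  0.83 -0.08  2.3   0.79  0.08 -0.74] F [-0.5 -0.5 -0.5] open 0.004 ff 0.0
```

View pics/s2.png

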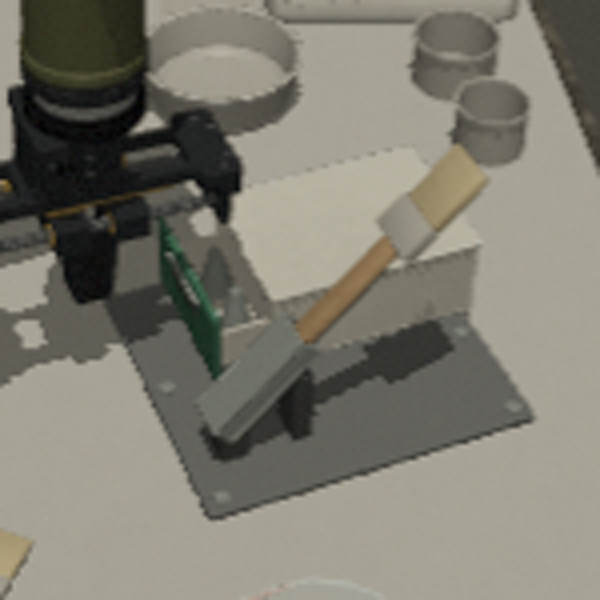

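The fingers are shut just in front of the green front, at about (95,290) in the crop, with the front at (190,300). The gripper body clears the cabinet and the brush.

```bash
python3 - <<'E'
from h import *
go(W([-.122,.054,.038]),tool([0,0,-1],RS.apply([1,0,0])))
go(W([-.068,.054,.040]),tool([0,0,-1],RS.apply([1,0,0])))
E
```

```text
rot [-0.047 -0.005  0.016] xyz [-0.0085  0.0311  0.0167] rows 0.4028762716917413 0.8717590976599833
rot [-0.047 -0.005  0.016] xyz [-0.0093  0.085   0.0122] rows 0.4028762716917413 2.0706845290603986
```

Call:
carry_out --plan '[{"rot": [-0.047,-0.005,0.016],"xyz": [-0.008,0.025,0.0],"grip": 255},{"rot": [-0.047,-0.005,0.016],"xyz": [-0.008,0.031,0.017],"grip": 255},{"rot": [-0.047,-0.005,0.016],"xyz": [-0.008,0.031,0.017],"grip": 255},{"rot": [-0.047,-0.005,0.016],"xyz": [-0.008,0.031,0.017],"grip": 255}]'

```text
clock: 2.4
tool_pos: [0.4352, 0.0458, 0.0385]
eef_rot: [0.607, 0.794, 0.001, 0.001]
contact_force: [0.4, -0.3, 0.1]
opening: 0.005
finger_force: 0.0
```

```bash
python3 - <<'E'
from h import *
st();go(W([-.068,.052,.040]),tool([0,0,-1],RS.apply([1,0,0])))
E
```

```text
t 2.4 tcp [0.4352 0.0458 0.0385] st [-0.1202  0.0546  0.0385] q [-0.17  0.87 -0.06  2.26  1.37  0.04 -1.32] F [ 0.4 -0.3  0.1] open 0.005 ff 0.0
rot [ 0.003 -0.     0.   ] xyz [-0.0026  0.0522 -0.0013] rows 0.025962547666631496 1.2530519510229694
```

Call:
carry_out --plan '[{"rot": [0,0,0],"xyz": [-0.001,0.008,0],"grip": 255},{"rot": [0,0,0],"xyz": [-0.001,0.016,0],"grip": 255},{"rot": [0,0,0],"xyz": [-0.002,0.024,0],"grip": 255},{"rot": [0,0,0],"xyz": [-0.002,0.03,0],"grip": 255},{"rot": [0,0,0],"xyz": [-0.002,0.036,0],"grip": 255},{"rot": [0,0,0],"xyz": [-0.002,0.04,0],"grip": 255},{"rot": [0,0,0],"xyz": [-0.002,0.044,0],"grip": 255},{"rot": [0,0,0],"xyz": [-0.002,0.046,0],"grip": 255}]'

```text
clock: 3.07
tool_pos: [0.4764, 0.0551, 0.0391]
eef_rot: [0.607, 0.795, -0.001, -0.001]
contact_force: [-9.1, -0.4, 8.7]
opening: 0.008
finger_force: 4.9
```

```bash
python3 - <<'E'
from h import *
st()
E
```

```text
t 3.0667 tcp [0.4764 0.0551 0.0391] st [-0.078   0.0528  0.0391] q [ 0.03  0.9  -0.39  2.12  1.09  0.34 -1.02] F [-9.1 -0.4  8.7] open 0.008 ff 4.885596918174997
```

Call:
carry_out --plan '[{"rot": [0,0,0],"xyz": [0,0.003,0],"grip": 255},{"rot": [0,0,0],"xyz": [0,0.005,0],"grip": 255}]'

```text
clock: 3.23
tool_pos: [0.4776, 0.0553, 0.0391]
eef_rot: [0.607, 0.795, -0.004, -0.002]
contact_force: [-15.7, -2.0, 14.1]
opening: 0.005
finger_force: 8.5
```

```bash
python3 - <<'E'
from h import *
st(); im=r.snapshot("side")[160:260,200:330]
cv2.imwrite("pics/s3.png",cv2.resize(im[:,:,::-1],None,fx=5,fy=5,interpolation=2))
E
```

```text
t 3.2333 tcp [0.4776 0.0553 0.0391] st [-0.0767  0.0527  0.0391] q [ 0.03  0.9  -0.4   2.11  1.07  0.36 -1.  ] F [-15.7  -2.   14.1] open 0.005 ff 8.535162394400686
```

View pics/s3.png

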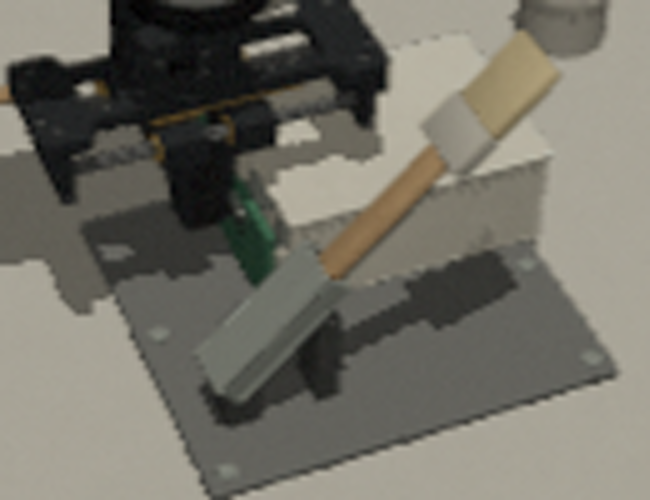

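The fingers press the front at about (230,215) with rising force, so it may be home. I'll back off and measure it.

Call:
carry_out --plan '[{"rot": [0,0,0],"xyz": [0,-0.015,0],"grip": 255},{"rot": [0,0,0],"xyz": [0,-0.035,0],"grip": 255},{"rot": [0,0,0],"xyz": [0,-0.035,-0.04],"grip": 255},{"rot": [0,0,0],"xyz": [0,-0.035,-0.08],"grip": 255},{"rot": [0,0,0],"xyz": [0,-0.035,-0.12],"grip": 255},{"rot": [0,0,0],"xyz": [0,-0.035,-0.16],"grip": 255},{"rot": [0,0,0],"xyz": [0,-0.035,-0.18],"grip": 255},{"rot": [0,0,0],"xyz": [0,-0.035,-0.18],"grip": 255}]'

```text
clock: 3.95
tool_pos: [0.4521, 0.0487, 0.2232]
eef_rot: [0.607, 0.794, 0.004, 0.003]
contact_force: [1.0, -0.5, -0.3]
opening: 0.003
finger_force: 0.0
```

```bash
python3 - <<'E'
from h import *
st(); im=r.snapshot("side"); b=im[155:265,205:335]
cv2.imwrite("pics/s4.png",cv2.resize(b[:,:,::-1],None,fx=5,fy=5,interpolation=2))
for n,i,(y0,y1,x0,x1) in (("side",im,(155,265,205,335)),("top",r.snapshot("top"),(120,230,190,300))):
    h=cv2.cvtColor(i,cv2.COLOR_RGB2HSV); m=cv2.inRange(h,(60,80,20),(95,255,255))[y0:y1,x0:x1]
    v,u=np.nonzero(m); print(n,len(u))
    if len(u): print("box",u.min()+x0,u.max()+x0,v.min()+y0,v.max()+y0)
    for op in (0,.01,.036):
        print(op,proj(n,[W([-.051-op,a,z]) for a,z in((.107,.067),(-.003,.067),(.107,.011),(-.003,.011))]).round(1).tolist())
E
```

```text
t 3.95 tcp [0.4521 0.0487 0.2232] st [-0.1031  0.053   0.2232] q [ 0.29  0.58 -0.77  2.07  0.62  0.72 -0.62] F [ 1.  -0.5 -0.3] open 0.003 ff 0.0
side 155
box 240 254 183 216
0 [[240.9, 180.1], [255.6, 205.9], [241.1, 194.9], [255.4, 220.9]]
0.01 [[237.5, 180.9], [252.0, 206.9], [237.8, 195.8], [251.9, 221.8]]
0.036 [[228.6, 183.2], [242.6, 209.5], [229.2, 198.0], [242.8, 224.4]]
top 0
0 [[209.4, 195.7], [247.1, 186.0], [211.5, 198.3], [247.2, 189.0]]
0.01 [[210.3, 199.1], [248.0, 189.4], [212.3, 201.5], [248.0, 192.2]]
0.036 [[212.5, 208.0], [250.3, 198.2], [214.4, 210.0], [250.3, 200.6]]
```

View pics/s4.png

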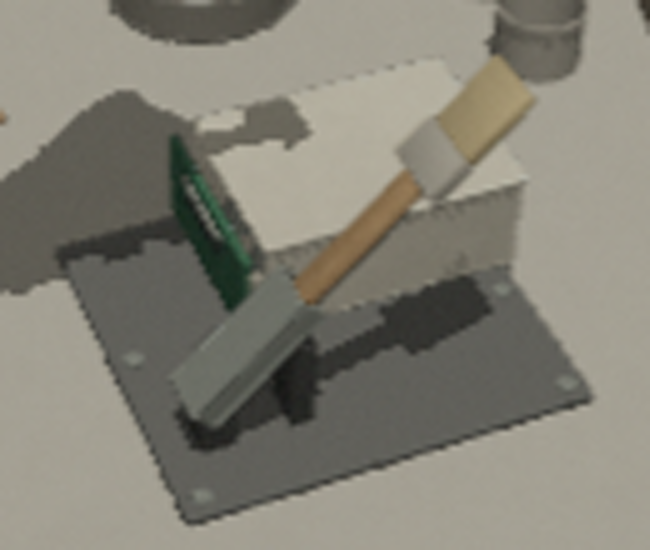

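The front's upper-left corner has moved from (126,150) to (172,138) but a gap of about 8–10 mm is still visible. The drawer is sitting at the detent, so I'll push again, harder.

```bash
python3 - <<'E'
from h import *
go(W([-.108,.052,.042]),tool([0,0,-1],RS.apply([1,0,0])))
E
```

```text
rot [ 0.003  0.    -0.   ] xyz [-1.000e-04 -3.100e-03  1.775e-01] rows 0.028389957448208634 4.25672077769191
```

Call:
carry_out --plan '[{"rot": [0.003,0,0],"xyz": [0,-0.004,0.04],"grip": 255},{"rot": [0.003,0,0],"xyz": [0,-0.004,0.08],"grip": 255},{"rot": [0.003,0,0],"xyz": [0,-0.004,0.12],"grip": 255},{"rot": [0.003,0,0],"xyz": [0,-0.004,0.155],"grip": 255},{"rot": [0.003,0,0],"xyz": [0,-0.004,0.177],"grip": 255},{"rot": [0.003,0,0],"xyz": [0,-0.002,0.177],"grip": 255},{"rot": [0.003,0,0],"xyz": [0,0.01,0.177],"grip": 255},{"rot": [0.003,0,0],"xyz": [0,0.018,0.177],"grip": 255}]'

```text
clock: 4.72
tool_pos: [0.4669, 0.0528, 0.0418]
eef_rot: [0.607, 0.795, -0.002, -0.001]
contact_force: [-0.4, -0.5, -0.7]
opening: 0.003
finger_force: 0.0
```

Call:
carry_out --plan '[{"rot": [0,0,0],"xyz": [0,0.005,0],"grip": 255},{"rot": [0,0,0],"xyz": [0,0.008,-0.001],"grip": 255},{"rot": [0,0,0],"xyz": [0,0.011,-0.002],"grip": 255},{"rot": [0,0,0],"xyz": [0,0.014,-0.003],"grip": 255}]'

```text
clock: 5.05
tool_pos: [0.479, 0.0551, 0.0452]
eef_rot: [0.607, 0.794, -0.002, -0.001]
contact_force: [-7.1, 0.2, -4.9]
opening: 0.004
finger_force: 3.3
```

```bash
python3 - <<'E'
from h import *
st()
E
```

```text
t 5.05 tcp [0.479  0.0551 0.0452] st [-0.0755  0.0521  0.0452] q [ 0.04  0.89 -0.41  2.11  1.05  0.37 -0.98] F [-7.1  0.2 -4.9] open 0.004 ff 3.2683299283962697
```

Call:
carry_out --plan '[{"rot": [0,0,0],"xyz": [0,0.004,0.001],"grip": 255},{"rot": [0,0,0],"xyz": [0,0.007,0.001],"grip": 255},{"rot": [0,0,0],"xyz": [0,0.01,0],"grip": 255}]'

```text
clock: 5.3
tool_pos: [0.4849, 0.0566, 0.0448]
eef_rot: [0.607, 0.795, -0.005, -0.003]
contact_force: [-5.0, -0.9, -2.7]
opening: 0.009
finger_force: 2.0
```

```bash
python3 - <<'E'
from h import *
st()
E
```

```text
t 5.3 tcp [0.4849 0.0566 0.0448] st [-0.0694  0.052   0.0448] q [ 0.05  0.9  -0.44  2.09  1.02  0.4  -0.95] F [-5.  -0.9 -2.7] open 0.009 ff 2.017926354892552
```

Moving now, with the force dropping. Continue.

Call:
carry_out --plan '[{"rot": [0,0,0],"xyz": [0,0.004,0],"grip": 255},{"rot": [0,0,0],"xyz": [0,0.008,0],"grip": 255},{"rot": [0,0,0],"xyz": [0,0.01,0],"grip": 255},{"rot": [0,0,0],"xyz": [0,0.01,0],"grip": 255}]'

```text
clock: 5.63
tool_pos: [0.4869, 0.057, 0.0448]
eef_rot: [0.606, 0.795, -0.011, -0.006]
contact_force: [-27.0, -3.8, 19.8]
opening: 0.003
finger_force: 14.0
```

```bash
python3 - <<'E'
from h import *
st()
E
```

```text
t 5.6333 tcp [0.4869 0.057  0.0448] st [-0.0674  0.0518  0.0448] q [ 0.06  0.9  -0.46  2.07  0.99  0.44 -0.92] F [-27.   -3.8  19.8] open 0.003 ff 14.049634197726846
```

Call:
carry_out --plan '[{"rot": [0,0,0],"xyz": [0,-0.015,0],"grip": 255},{"rot": [0,0,0],"xyz": [0,-0.035,0],"grip": 255},{"rot": [0,0,0],"xyz": [0,-0.045,-0.04],"grip": 255},{"rot": [0,0,0],"xyz": [0,-0.045,-0.08],"grip": 255},{"rot": [0,0,0],"xyz": [0,-0.045,-0.12],"grip": 255},{"rot": [0,0,0],"xyz": [0,-0.045,-0.16],"grip": 255},{"rot": [0,0,0],"xyz": [0,-0.045,-0.2],"grip": 255},{"rot": [0,0,0],"xyz": [0,-0.045,-0.22],"grip": 100}]'

```text
clock: 6.3
tool_pos: [0.4579, 0.0504, 0.2697]
eef_rot: [0.607, 0.795, 0.002, 0.001]
contact_force: [1.3, 0.3, -0.7]
opening: 0.056
finger_force: 0.0
```

```bash
cat >> h.py <<'E'
G=W([-.0165,-.056,.115]); ZG=RS.apply([.7071,0,-.7071]); RG=tool(ZG,RS.apply([0,-1,0]))
E
python3 - <<'E'
from h import *
st(); i=r.snapshot("side"); b=i[155:265,205:335]
cv2.imwrite("pics/s5.png",cv2.resize(b[:,:,::-1],None,fx=5,fy=5,interpolation=2))
print(G,proj("side",G),proj("top",G))
go(G+.019*ZG-.08*ZG+[0,0,.06],RG)
E
```

```text
t 6.3 tcp [0.4579 0.0504 0.2697] st [-0.0971  0.0531  0.2697] q [ 0.34  0.53 -0.84  1.99  0.53  0.85 -0.53] F [ 1.3  0.3 -0.7] open 0.056 ff 0.0
[ 0.56425982 -0.03376705  0.115     ] [[276.89712144 202.44578052]] [[262.60031058 166.2034734 ]]
rot [-0.607  0.608  1.485] xyz [-0.1091  0.0354  0.0536] rows 13.722810846264291 3.0371471653438267
```

View pics/s5.png

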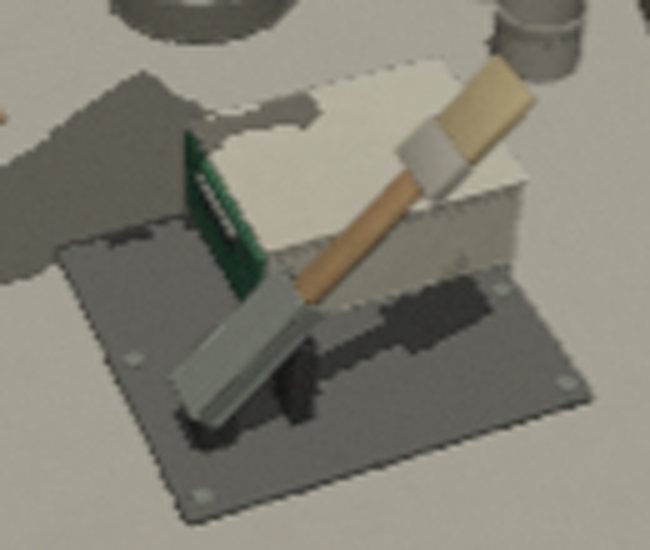

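The drawer front now sits flush with the cabinet, so it is home. The predicted grip point falls on the handle at crop (359,237). Next I turn the tool for the grasp.

Call:
carry_out --plan '[{"rot": [-0.607,0.608,1.485],"xyz": [-0.05,0,0],"grip": 60},{"rot": [-0.607,0.608,1.485],"xyz": [-0.05,0,0],"grip": 60},{"rot": [-0.607,0.608,1.485],"xyz": [-0.05,0,0],"grip": 60},{"rot": [-0.607,0.608,1.485],"xyz": [-0.05,0,0],"grip": 60},{"rot": [-0.607,0.608,1.485],"xyz": [-0.05,0,0],"grip": 60},{"rot": [-0.607,0.608,1.485],"xyz": [-0.05,0,0],"grip": 60},{"rot": [-0.607,0.608,1.485],"xyz": [-0.05,0,0],"grip": 60},{"rot": [-0.607,0.608,1.485],"xyz": [-0.05,0,0],"grip": 60}]'

```text
clock: 7.02
tool_pos: [0.4699, 0.0004, 0.2654]
eef_rot: [0.864, 0.442, 0.239, -0.032]
contact_force: [-0.3, 0.2, -0.0]
opening: 0.707
finger_force: 0.0
```

```bash
python3 - <<'E'
from h import *
st(); go(G+.019*ZG-.08*ZG+[0,0,.06],RG)
E
```

```text
t 7.0167 tcp [4.699e-01 4.000e-04 2.654e-01] st [-0.0986  0.0017  0.2654] q [ 0.62  0.45 -0.72  2.31  0.28  0.07 -0.89] F [-0.3  0.2 -0. ] open 0.707 ff 0.0
rot [-0.253  0.261  0.612] xyz [-0.0288  0.0613  0.0499] rows 5.691526211024367 2.0183497754515134
```

Call:
carry_out --plan '[{"rot": [-0.253,0.261,0.612],"xyz": [-0.029,0.061,0.05],"grip": 60},{"rot": [-0.253,0.261,0.612],"xyz": [-0.029,0.061,0.05],"grip": 60},{"rot": [-0.253,0.261,0.612],"xyz": [-0.029,0.061,0.05],"grip": 60},{"rot": [-0.253,0.261,0.612],"xyz": [-0.029,0.061,0.05],"grip": 60},{"rot": [-0.253,0.261,0.612],"xyz": [-0.029,0.061,0.05],"grip": 60},{"rot": [-0.253,0.261,0.612],"xyz": [-0.029,0.061,0.05],"grip": 60},{"rot": [-0.253,0.261,0.612],"xyz": [-0.029,0.061,0.05],"grip": 60},{"rot": [-0.253,0.261,0.612],"xyz": [-0.029,0.061,0.05],"grip": 60}]'

```text
clock: 7.68
tool_pos: [0.5071, -0.0399, 0.2194]
eef_rot: [0.9, 0.356, 0.249, -0.044]
contact_force: [-0.5, -0.0, -0.2]
opening: 0.765
finger_force: 0.0
```

```bash
python3 - <<'E'
from h import *
st(); go(G+.019*ZG-.08*ZG+[0,0,.06],RG); print(R.from_quat(r.get_state()["eef_rot"]).as_matrix().round(2))
E
```

```text
t 7.6833 tcp [ 0.5071 -0.0399  0.2194] st [-0.0733 -0.0469  0.2194] q [ 0.79  0.67 -0.94  2.28  1.68  0.23 -2.36] F [-0.5 -0.  -0.2] open 0.765 ff 0.0
rot [-0.201  0.254  0.428] xyz [0.0059 0.014  0.0062] rows 4.298238834318788 0.3941087599639389
[[ 0.62  0.66  0.42]
 [ 0.62 -0.74  0.26]
 [ 0.48  0.1  -0.87]]
```

The wrist winds up on the forward-tilted pose, with q7 nearing its limit. A near-vertical grasp at about 8° tilt still clears the brush head, so I'll use that.

```bash
cat >> h.py <<'E'
def RT(t,yaw=YAW):
    q=R.from_euler("z",yaw); t=np.deg2rad(t)
    return tool(q.apply([np.sin(t),0,-np.cos(t)]),q.apply([0,-1,0]))
E
python3 - <<'E'
from h import *
go(W([-.04,-.056,.24]),RT(-8))
E
```

```text
rot [ 0.011 -0.653  0.48 ] xyz [ 0.0313  0.0249 -0.0036] rows 6.487836718732416 0.9636488905691123
```

Call:
carry_out --plan '[{"rot": [0.011,-0.653,0.48],"xyz": [0.031,0.025,-0.004],"grip": 100},{"rot": [0.011,-0.653,0.48],"xyz": [0.031,0.025,-0.004],"grip": 100},{"rot": [0.011,-0.653,0.48],"xyz": [0.031,0.025,-0.004],"grip": 100},{"rot": [0.011,-0.653,0.48],"xyz": [0.031,0.025,-0.004],"grip": 100},{"rot": [0.011,-0.653,0.48],"xyz": [0.031,0.025,-0.004],"grip": 100},{"rot": [0.011,-0.653,0.48],"xyz": [0.031,0.025,-0.004],"grip": 100},{"rot": [0.011,-0.653,0.48],"xyz": [0.031,0.025,-0.004],"grip": 100},{"rot": [0.011,-0.653,0.48],"xyz": [0.031,0.025,-0.004],"grip": 100}]'

```text
clock: 8.35
tool_pos: [0.5401, -0.0383, 0.2417]
eef_rot: [0.988, 0.143, -0.058, 0.009]
contact_force: [-0.4, -0.6, -0.7]
opening: 0.606
finger_force: 0.0
```

```bash
python3 - <<'E'
from h import *
st(); go(W([-.04,-.056,.24]),RT(-8)); go(G+[0,0,.04]+R.from_euler("z",0).apply(.014*RT(8).as_matrix()[:,2]),RT(8))
E
```

```text
t 8.35 tcp [ 0.5401 -0.0383  0.2417] st [-0.041  -0.054   0.2417] q [ 0.47  0.76 -0.91  1.69  0.63  1.15 -1.94] F [-0.4 -0.6 -0.7] open 0.606 ff 0.0
rot [ 0.003 -0.022  0.021] xyz [0.0012 0.002  0.0016] rows 0.24561662269500195 0.06743019181287746
rot [0.    0.257 0.021] xyz [0.038  0.0025 0.0968] rows 2.065119103955317 2.4941731541761025
```

Call:
carry_out --plan '[{"rot": [0,0.12,0.02],"xyz": [0.018,0.002,0.02],"grip": 110},{"rot": [0,0.257,0.02],"xyz": [0.038,0.002,0.05],"grip": 110},{"rot": [0,0.3,0.02],"xyz": [0.038,0.002,0.08],"grip": 110},{"rot": [0,0.3,0.02],"xyz": [0.038,0.002,0.097],"grip": 110},{"rot": [0,0.3,0.02],"xyz": [0.038,0.002,0.097],"grip": 110},{"rot": [0,0.3,0.02],"xyz": [0.038,0.002,0.097],"grip": 110}]'

```text
clock: 8.85
tool_pos: [0.5664, -0.0335, 0.1399]
eef_rot: [0.987, 0.134, 0.092, -0.012]
contact_force: [-0.2, 0.6, 0.1]
opening: 0.571
finger_force: 0.0
```

```bash
python3 - <<'E'
from h import *
st(); t=11; Z=RT(t).as_matrix()[:,2]; go(G+.015*Z,RT(t))
i=r.snapshot("side"); b=i[130:260,205:335]
cv2.imwrite("pics/s6.png",cv2.resize(b[:,:,::-1],None,fx=4.5,fy=4.5,interpolation=2))
E
```

```text
t 8.85 tcp [ 0.5664 -0.0335  0.1399] st [-0.0143 -0.0563  0.1399] q [ 0.44  0.8  -0.73  1.99  1.04  0.54 -2.3 ] F [-0.2  0.6  0.1] open 0.571 ff 0.0
rot [-0.     0.007  0.004] xyz [-0.0066 -0.0003  0.0391] rows 0.06289866429921907 0.9499004857127444
```

View pics/s6.png

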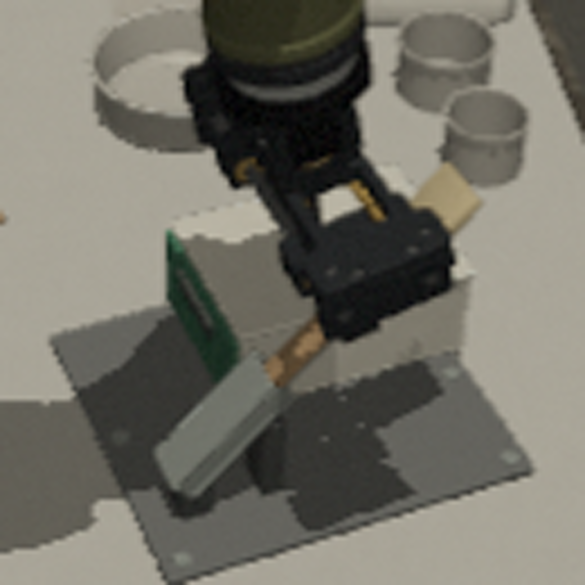

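The gripper straddles the handle, with the fingers about 40 mm above it at (345,320). The alignment looks right, so I'm descending.

Call:
carry_out --plan '[{"rot": [0,-0.03,0],"xyz": [-0.004,0,0.015],"grip": 110},{"rot": [0,-0.05,0],"xyz": [-0.007,0,0.03],"grip": 110},{"rot": [0,-0.05,0],"xyz": [-0.007,0,0.039],"grip": 110},{"rot": [0,-0.05,0],"xyz": [-0.007,0,0.039],"grip": 110},{"rot": [0,-0.05,0],"xyz": [-0.007,0,0.039],"grip": 110}]'

```text
clock: 9.32
tool_pos: [0.5682, -0.033, 0.1013]
eef_rot: [0.989, 0.133, 0.069, -0.009]
contact_force: [0.3, -0.3, -0.6]
opening: 0.568
finger_force: 0.0
```

```bash
python3 - <<'E'
from h import *
st(); t=8; Z=RT(t).as_matrix()[:,2]; go(G+.015*Z,RT(t))
E
```

```text
t 9.3167 tcp [ 0.5682 -0.033   0.1013] st [-0.0125 -0.0563  0.1013] q [ 0.4   0.87 -0.69  1.96  1.07  0.55 -2.32] F [ 0.3 -0.3 -0.6] open 0.568 ff 0.0
rot [-0.     0.001  0.003] xyz [-0.002  -0.0003  0.0009] rows 0.024776033485445288 0.0533627749219427
```

Call:
carry_out --plan '[{"rot": [0,0,0],"xyz": [-0.001,0,0],"grip": 255},{"rot": [0,0,0],"xyz": [-0.001,0,0],"grip": 255},{"rot": [0,0,0],"xyz": [-0.001,0,0],"grip": 255},{"rot": [0,0,0],"xyz": [-0.001,0,0],"grip": 255},{"rot": [0,0,0],"xyz": [-0.001,0,0],"grip": 255},{"rot": [0,0,0],"xyz": [-0.001,0,0],"grip": 255}]' --squeeze 30

```text
clock: 9.82
tool_pos: [0.5665, -0.0337, 0.1007]
eef_rot: [0.989, 0.133, 0.068, -0.009]
contact_force: [-1.0, -0.6, 2.5]
opening: 0.194
finger_force: 30.0
```

```bash
python3 - <<'E'
from h import *
st(); t=8; s=r.get_state(); R0=R.from_quat(s["eef_rot"]); print("slope dir in tool",R0.inv().apply(RS.apply([.7071,0,.7071])).round(3))
E
```

```text
t 9.8167 tcp [ 0.5665 -0.0337  0.1007] st [-0.0143 -0.0565  0.1007] q [ 0.4   0.87 -0.68  1.96  1.07  0.55 -2.32] F [-1.  -0.6  2.5] open 0.194 ff 30.000405125319958
slope dir in tool [ 0.797  0.003 -0.603]
```

Gripped: the opening is about 17 mm, which matches the handle width. Drawing it out along the slope.

Call:
carry_out --plan '[{"rot": [0,0,0],"xyz": [0.008,0,-0.006],"grip": 255},{"rot": [0,0,0],"xyz": [0.019,0,-0.0145],"grip": 255},{"rot": [0,0,0],"xyz": [0.031,0,-0.0235],"grip": 255},{"rot": [0,0,0],"xyz": [0.043,0,-0.0325],"grip": 255},{"rot": [0,0,0],"xyz": [0.055,0,-0.0416],"grip": 255},{"rot": [0,0,0],"xyz": [0.067,0,-0.0507],"grip": 255},{"rot": [0,0,0],"xyz": [0.079,0,-0.0598],"grip": 255},{"rot": [0,0,0],"xyz": [0.09,0,-0.068],"grip": 255}]'

```text
clock: 10.48
tool_pos: [0.6438, -0.0123, 0.1806]
eef_rot: [0.989, 0.133, 0.068, -0.009]
contact_force: [0.0, 0.4, -0.1]
opening: 0.195
finger_force: 30.0
```

```bash
python3 - <<'E'
from h import *
st()
s=r.get_state(); p=s["tool_pos"]+[0,0,.07]; go(p,RT(-10))
E
```

```text
t 10.4833 tcp [ 0.6438 -0.0123  0.1806] st [ 0.0659 -0.0562  0.1806] q [ 0.41  0.85 -0.83  1.68  0.83  0.84 -2.06] F [ 0.   0.4 -0.1] open 0.195 ff 30.000246092677116
rot [ 0.    -0.312  0.003] xyz [ 0.0096  0.     -0.0693] rows 2.49296247511263 1.678657074340528
```

Call:
carry_out --plan '[{"rot": [0,0,0],"xyz": [0.004,0,-0.03],"grip": 255},{"rot": [0,-0.1,0],"xyz": [0.009,0,-0.065],"grip": 255},{"rot": [0,-0.2,0],"xyz": [0.009,0,-0.07],"grip": 255},{"rot": [0,-0.3,0],"xyz": [0.009,0,-0.07],"grip": 255},{"rot": [0,-0.4,0],"xyz": [0.009,0,-0.07],"grip": 255},{"rot": [0,-0.5,0],"xyz": [0.009,0,-0.07],"grip": 255},{"rot": [0,-0.6,0],"xyz": [0.009,0,-0.07],"grip": 255},{"rot": [0,-0.7,0],"xyz": [0.009,0,-0.07],"grip": 255}]'

```text
clock: 11.15
tool_pos: [0.6428, -0.0124, 0.2512]
eef_rot: [0.952, 0.128, -0.277, 0.037]
contact_force: [0.5, -0.2, -0.8]
opening: 0.193
finger_force: 30.0
```

```bash
cat >> h.py <<'E'
D=np.array([.5141,.3214,0])
def fin(phi,z,t=-37):
    Rt=RT(t,np.deg2rad(phi)); d=np.array([np.cos(np.deg2rad(phi)),np.sin(np.deg2rad(phi)),0])
    return D-.0755*d+[0,0,z]+.0145*Rt.as_matrix()[:,2],Rt
E
python3 - <<'E'
from h import *
st()
for a in (15,30,45): print(a,fin(a,.2)[0]); go(*fin(a,.22))
E
```

```text
t 11.15 tcp [ 0.6428 -0.0124  0.2512] st [ 0.0649 -0.0559  0.2512] q [ 0.12  1.1  -0.74  0.84  0.57  1.95 -1.72] F [ 0.5 -0.2 -0.8] open 0.193 ff 30.00058338046074
15 [0.43274362 0.29960062 0.18841979]
rot [ 0.004 -0.079  0.005] xyz [-0.0783 -0.3565  0.1004] rows 0.636134646156286 9.077634918414821
30 [0.44115787 0.27928684 0.18841979]
rot [-0.145 -0.079 -0.21 ] xyz [-0.076  -0.3347  0.0989] rows 2.1387973323043705 8.565012722342548
45 [0.454543   0.261843   0.18841979]
rot [-0.295 -0.077 -0.425] xyz [-0.069  -0.3143  0.0945] rows 4.184805121442907 8.042457171680562
```

Call:
carry_out --plan '[{"rot": [0,0,0],"xyz": [-0.005,-0.022,0.006],"grip": 255},{"rot": [-0.02,-0.01,-0.03],"xyz": [-0.013,-0.055,0.016],"grip": 255},{"rot": [-0.04,-0.02,-0.06],"xyz": [-0.021,-0.09,0.026],"grip": 255},{"rot": [-0.06,-0.03,-0.09],"xyz": [-0.029,-0.125,0.036],"grip": 255},{"rot": [-0.08,-0.04,-0.12],"xyz": [-0.037,-0.16,0.046],"grip": 255},{"rot": [-0.1,-0.05,-0.15],"xyz": [-0.045,-0.195,0.056],"grip": 255},{"rot": [-0.12,-0.06,-0.18],"xyz": [-0.053,-0.23,0.067],"grip": 255},{"rot": [-0.14,-0.07,-0.2],"xyz": [-0.06,-0.26,0.076],"grip": 255}]'

```text
clock: 11.82
tool_pos: [0.484, 0.2157, 0.218]
eef_rot: [0.919, 0.242, -0.301, 0.081]
contact_force: [-0.1, 0.1, 0.5]
opening: 0.193
finger_force: 30.0
```

```bash
python3 - <<'E'
from h import *
st()
go(*fin(30,.155))
E
```

```text
t 11.8167 tcp [0.484  0.2157 0.218 ] st [-0.0285  0.2058  0.218 ] q [-0.15  1.03 -0.84  1.28  0.46  1.71 -2.06] F [-0.1  0.1  0.5] open 0.193 ff 29.99927658587694
rot [-0.003 -0.011 -0.008] xyz [ 0.0393 -0.0766  0.0634] rows 0.11308003966441742 2.563676980584917
```

Call:
carry_out --plan '[{"rot": [0,0,0],"xyz": [0.008,-0.018,0.012],"grip": 255},{"rot": [0,-0.01,0],"xyz": [0.018,-0.036,0.028],"grip": 255},{"rot": [0,-0.01,0],"xyz": [0.028,-0.054,0.043],"grip": 255},{"rot": [0,-0.01,0],"xyz": [0.035,-0.067,0.056],"grip": 255},{"rot": [0,-0.01,0],"xyz": [0.038,-0.074,0.062],"grip": 255},{"rot": [0,-0.01,0],"xyz": [0.038,-0.074,0.062],"grip": 255},{"rot": [0,-0.01,0],"xyz": [0.038,-0.074,0.062],"grip": 255}]'

```text
clock: 12.4
tool_pos: [0.4447, 0.2749, 0.1457]
eef_rot: [0.918, 0.24, -0.306, 0.082]
contact_force: [0.4, -0.5, 0.3]
opening: 0.194
finger_force: 30.0
```

```bash
python3 - <<'E'
from h import *
st(); go(*fin(30,.155))
out=[]
for n,(y0,x0) in (("side",(90,170)),("top",(130,80))):
    i=r.snapshot(n)[:,:,::-1]; cv2.imwrite(f"pics/{n}7.png",i)
    out.append(cv2.resize(i[y0:y0+110,x0:x0+130],None,fx=3,fy=4 if 0 else 3,interpolation=2))
    b=D+[0,0,.155]; d=np.array([np.cos(np.pi/6),.5,0]); print(n,(proj(n,[b,b+.0345*d,b-.0755*d])-[x0,y0])*3, (proj(n,D+[0,0,.042])-[x0,y0])*3)
cv2.imwrite("pics/fin.png",np.hstack(out))
E
```

```text
t 12.4 tcp [0.4447 0.2749 0.1457] st [-0.051   0.2732  0.1457] q [-0.25  1.12 -0.82  1.34  0.47  1.58 -2.17] F [ 0.4 -0.5  0.3] open 0.194 ff 29.999822191894054
rot [-0.004 -0.002 -0.011] xyz [ 0.0006 -0.0056  0.0023] rows 0.09627722442846161 0.14522773249786627
side [[218.71214835  67.80140667]
 [246.48574326  57.13765244]
 [155.56922991  92.09338692]] [[219.78324512 159.84294346]]
top [[139.69386065 151.87236118]
 [122.10141592 117.96450266]
 [179.04860837 227.30080044]] [[178.46199764 172.54452919]]
```

View pics/fin.png

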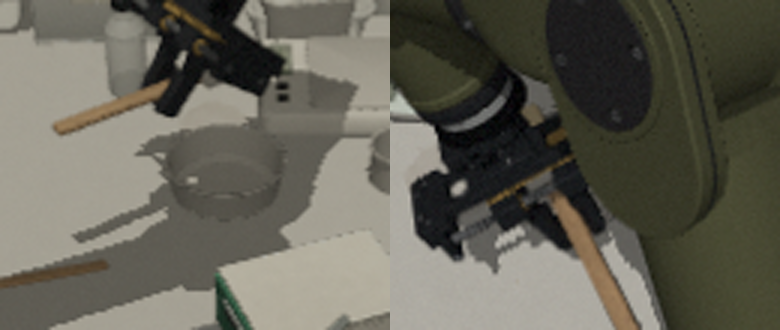

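The side view shows the handle leaving the fingers from (165,88) to the tail at (58,128), above the dish (rim centre about (224,155)). That slope matches a level brush. I'll make a small correction and a last numeric check of the tail.

Call:
carry_out --plan '[{"rot": [0,0,0],"xyz": [0,-0.006,0],"grip": 255},{"rot": [0,0,0],"xyz": [0,-0.006,0],"grip": 255},{"rot": [0,0,0],"xyz": [0,-0.006,0],"grip": 255},{"rot": [0,0,0],"xyz": [0,-0.006,0],"grip": 255},{"rot": [0,0,0],"xyz": [0,-0.006,0],"grip": 255},{"rot": [0,0,0],"xyz": [0,-0.006,0],"grip": 255}]'

```text
clock: 13.0
tool_pos: [0.4416, 0.2803, 0.1455]
eef_rot: [0.918, 0.24, -0.305, 0.082]
contact_force: [1.0, -0.4, -1.0]
opening: 0.193
finger_force: 30.0
```

```bash
python3 - <<'E'
from h import *
st(); go(*fin(30,.155)); pts={}
for n,(y0,y1,x0,x1) in {"side":(105,140,180,226),"top":(195,250,135,185)}.items():
    h=cv2.cvtColor(r.snapshot(n),cv2.COLOR_RGB2HSV); m=cv2.inRange(h,(5,75,90),(20,255,255))[y0:y1,x0:x1]
    k,l,s,c=cv2.connectedComponentsWithStats(m); j=1+np.argmax(s[1:,4])
    v,u=np.nonzero(l==j); q=np.c_[u+x0,v+y0].astype(np.float32)
    a=cv2.fitLine(q,2,0,.01,.01).ravel(); t=(q-a[2:])@a[:2]; e=[a[2:]+a[:2]*t.min(),a[2:]+a[:2]*t.max()]
    print(n,s[j],np.round(e,1)); o,d1=ray(n,e[0]); _,d2=ray(n,e[1]); pts[n]=np.cross(d1,d2)
ax=np.cross(pts["side"],pts["top"]); ax/=np.linalg.norm(ax); print("axis",ax,"elev",np.degrees(np.arcsin(ax[2])),"yaw",np.degrees(np.arctan2(ax[1],ax[0])))
E
```

```text
t 13.0 tcp [0.4416 0.2803 0.1455] st [-0.0525  0.2792  0.1455] q [-0.26  1.12 -0.83  1.33  0.46  1.58 -2.17] F [ 1.  -0.4 -1. ] open 0.193 ff 29.99997977167368
rot [-0.004 -0.002 -0.012] xyz [0.0006 0.0006 0.0022] rows 0.09888314845786925 0.05704245671893554
side [  7  11  38  18 180] [[187.4 132. ]
 [224.5 117.4]]
top [  0   2  27  50 337] [[134.2 197.4]
 [159.5 245.7]]
axis [0.86764629 0.49705297 0.01132554] elev 0.6489195962758317 yaw 29.807321685445373
```

Measured brush axis: 0.6° from level at 29.8° yaw, as planned. Handing in.

```bash
python3 -c "
from plant import r
print(r.finish_job())"
```

```text
the job is handed in; nothing more can be done
None
```

I handed the job in at about 13 s, with no verdict returned: the drawer looked flush in the last clear view, and the brush is held level (0.6° measured). By the arm's pose, its bristles are over the dish centre at about 15 cm, though the gripper hid them from both cameras.

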